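# Rearrange the ornaments on the glass coffee table

## Task

The three ornaments stand on the wrong plinths: change them round, using the empty doily as a spare spot, so that the candle stands in the middle of the round plinth, the vase in the middle of the square plinth and the horse in the middle of the oblong plinth, lengthways along it. Lift only the white tealight cup out of the terracotta bowl, leaving the bowl standing where it is on the table, and have the cup end up in the middle of the doily. Set everything down upright and gently: tip nothing over, drop nothing, and let go of it all at the end.

Things in the scene. Friction and masses are not known exactly. Their poses are not given: they have to be found in the camera images.
- candle: Ivory pillar candle, a plain cylinder 56 mm in diameter and 80 mm high, short black wick on top, about 0.18 kg. Stands on the oblong plinth at the start. Origin: centre of its underside; z up. Grip it round its side.
- horse: White ceramic horse on a slab 76 x 36 x 6 mm, 0.2 kg. Body 68 mm long (x), 28 wide (y), 40 to 70 mm above the underside, centred over the slab; neck and head rise from x = 20 to x = 66 mm, 112 mm high; tail to x = -47 mm. Starts on the square plinth. Origin: centre of underside; z up, x to its head. Take it across the body (fingers closing along y) above the origin.
- vase: White ceramic bud vase, round: foot 48 mm, belly 64 mm in diameter at 18 to 32 mm height, then narrowing to a neck 26 to 28 mm in diameter from 50 to 80 mm height, lip 32 mm at the top, 90 mm high; solid, about 0.2 kg. Stands on the round plinth at the start. Origin: centre of its underside; z up. Take it by the neck.
- cup: White ceramic tealight cup with a candle in it, round: foot 42 mm, widening to 58 mm at 28 mm height, then straight up to the rim at 45 mm; wall 3 mm, about 0.12 kg. At the start it stands nested in the terracotta bowl, its underside 20 mm above the table, so its top 25 mm stick out above the bowl's rim. Origin: centre of its underside; z up. 
- bowl: Terracotta bowl under the cup, loose, round: foot 52 mm, rim 82 mm in diameter, 40 mm high, wall 3.5 mm, thick floor whose upper face is 20 mm above the table; 0.25 kg. Origin: centre of its underside, on the table; z up.
- round_plinth: Round pale wooden plinth, fixed, 18 mm high, 96 mm in diameter. Origin: centre of its underside, on the table; z up.
- square_plinth: Square pale wooden plinth, fixed, 18 mm high, 88 x 88 mm. Origin: centre of its underside, on the table; z up.
- oblong_plinth: Oblong pale wooden plinth, fixed, 18 mm high, 120 mm (along its x) by 66 mm (along its y). Origin: centre of its underside, on the table; z up.
- doily: Thin white doily mat with a scalloped edge, rigid, fixed, 124 mm across, top face 4 mm above the table (solid to 104 mm diameter). Empty at the start, the only empty place. Origin: centre of its underside, on the table; z up.

How it is judged:
By the outcome, as a careful person would: the job done as asked, in the order asked, and still so for the second after the job is handed in, with the robot touching nothing.
It also fails if it takes over 136 s, if anything falls off the work surface, if the arm or the gripper's body presses on something with over 40 N, if the wrist force passes 120 N, or if a joint passes its speed limit or range.

## Robot

A 7-joint arm with a two-finger parallel gripper is mounted at the origin on the work surface. World frame = base frame: x ahead of the robot, y to its left, z up, the work surface at z = 0. Lengths are in mm, angles in rad, forces in N, time in s.
With the tool pointing down it reaches from about 425 to 950 mm from the base axis. Payload 4.7 kg.
Tool frame: the origin (TCP) lies midway between the tips of the shut fingers; the grasp point (between the pads) lies 19 mm behind it (ctrl.grasp_offset is the distance from the TCP to the grasp point, in mm); z points along the fingers, y is the line along which they close (so a half turn about z gives the same grasp; the last joint's range is limited). The gripper opens to 87 mm and grips with 3 to 60 N. Pads are 19 mm wide; open, the fingers measure 117 mm over their backs; the gripper's body (75 mm by 190 mm) begins 51 mm behind the grasp point.
Start: joints at [-1.146, 0.469, -0.049, 1.532, 0.024, 1.141, -0.082], TCP at [295.873, 606.719, 222.573] pointing down, gripper open.
Joint ranges: [-2.59, 2.59], [-0.33, 1.99], [-1.39, 1.29], [0.1, 2.45], [-1.04, 4.18], [0.21, 1.99], [-2.66, 2.66]. Speed limits (rad/s): [2.57, 2.57, 3.14, 3.14, 3.14, 3.14, 3.14].

## Interface

Orientations are given as a unit quaternion [x, y, z, w].
In Python, from cell import sensors, optics, ctrl gives the robot as it stands.
- The arm moves only by the tool send_rows, never from a script. Its argument "increments" is a list of rows, each a list of 3 entries, a list of its own where there are three numbers: the shift along the tool's x, y, z in cm, then the turn, a rotation vector about the tool's x, y, z in degrees, then the opening, from 0 (shut) to 1 (fully open). In form: [[[tx, ty, tz], [ax, ay, az], fingers], ...]. A call has 1 to 10 rows; each row shifts and turns the commanded pose from where the row before left it, along the tool's axes as they then stand; what a row does not reach is not made up. A row lasts 1/8 s, in which the tool goes at most 62.5 mm and 10.7 degrees, less where a joint would pass 70% of its speed; a pose out of reach is approached as far as the arm can. A call is refused whole if a number of a shift passes 6.25 or a number of a turn 10.7, either way. A call with a gripper value outside its range is refused whole. The fingers move at their own pace and stop on an object; "newtons" is the grip in N (left out, the last holds). Time passes only in rows, so rows that do not move let the fingers close. It gives the time, the measured TCP pose, the force, the opening and the grip force at its end, in the units of the state.
- sensors.sense(): the state, without advancing time (a new reading comes with each control period).
- optics.camera(name): name is "scene" or "top" or "wrist"; returns a dict with "image" (400x640x3 uint8, red, green, blue), "fx", "fy", "cx", "cy" (pixels), "extrinsics" (4x4, takes a point from camera to world coordinates). Camera axes: x right, y down, z forward; pixel columns grow to the right and rows downward; lengths in mm; the calibration is good to about 2 mm. A picture is of the moment at which its call begins. There is no depth.
- ctrl.job_done(): hands the job in; it is judged then, once.
Trained networks look in a picture, given as the dict that the camera call returned (one of the last four; its "shot" number tells which), for a name from the list of things; names that differ only in an ending like _2 or _b are one class to them, and where a whole thing is asked for, a point or a joint stands for the part that bears it (a point fixed in the world has none). Each returns a list of dicts, best first, with "confidence" (0 to 1); they miss things now and then, are a little off and sometimes report something else, mostly with a low value. They report only what shows in the picture. A call takes as long as a camera call.
- optics.look_for(name, picture): "uv" ([column, row] in pixels, amid what is visible of it).
The state is a dict: "clock": time; "qpos": joint angles; "joint_vel": joint speeds; "effort": joint torques, N m; "position": TCP position; "eef_rot": TCP orientation; "force": force on the tool from outside, world axes, zero at the start; "moment": the same for the moment, N m; "gripper_width": finger opening in mm; "grip_force": force on a finger pad.
Only numpy, scipy, OpenCV 4.12 (cv2) and the standard library are available. Lean on these libraries where they do the work, as an engineer would, in place of code of your own. Each camera call takes 0.05 s, during which the arm holds its last target. There are 200 camera calls.

## Working session

There is one attempt and no reset: what is moved stays moved. The work goes in short steps, Python scripts to look and compute and a tool call to move; the robot and the scene stay as the last step left them, time stands still between calls to the robot, and variables do not carry over. Pictures are saved under pics/ and viewed, at most 14 in all, crops included, and the job is handed in when it is done.

Besides the shell and the picture viewer there is one more tool, called after "Emit:" as name(argument=value, ...), one argument or row to a line, values as JSON. send_rows: Moves the arm, as the interface text tells. Its arguments: {"type":"object","properties":{"increments":{"type":"array"},"newtons":{"type":"number"}},"required":["increments"]}

```bash
ls; mkdir -p pics
cat > h.py <<'E'
import numpy as np, cv2
from cell import sensors, optics, ctrl
from scipy.spatial.transform import Rotation as R
def shot(cam,fn=None):
    p=optics.camera(cam)
    if fn: cv2.imwrite('pics/'+fn,p['image'][:,:,::-1])
    return p
def ray(p,uv,z):
    E=np.array(p['extrinsics']);d=E[:3,:3]@np.array([(uv[0]-p['cx'])/p['fx'],(uv[1]-p['cy'])/p['fy'],1]);o=E[:3,3]
    return o+d*(z-o[2])/d[2]
def proj(p,X):
    E=np.array(p['extrinsics']);c=(np.atleast_2d(X)-E[:3,3])@E[:3,:3]
    return np.c_[p['fx']*c[:,0]/c[:,2]+p['cx'],p['fy']*c[:,1]/c[:,2]+p['cy']]
E
python3 - <<'E'
from h import *
s=sensors.sense();print({k:np.round(v,3) for k,v in s.items()})
print(R.from_quat(s['eef_rot']).as_matrix().round(3),ctrl.grasp_offset)
for c in('top','scene'):
    p=shot(c,c+'0.png');print(c,np.round(p['extrinsics'],3),p['fx'])
    for n,z in dict(candle=58,horse=80,vase=60,cup=55,bowl=30,round_plinth=18,square_plinth=18,oblong_plinth=18,doily=4).items():
        for d in optics.look_for(n,p)[:2]: print(n,np.round(d['uv']),round(d['confidence'],2),ray(p,d['uv'],z).round(0))
E
```

```text
pics
{'clock': np.float64(0.0), 'qpos': array([-1.146,  0.469, -0.049,  1.534,  0.024,  1.141, -0.082]), 'joint_vel': array([ 0.   , -0.001, -0.001, -0.001, -0.   , -0.001,  0.001]), 'effort': array([-0.0000e+00, -5.0798e+01, -8.1000e-02, -2.3614e+01, -6.1000e-02,
        3.8000e-02,  0.0000e+00]), 'position': array([295.634, 606.145, 221.487]), 'eef_rot': array([ 0.225,  0.974, -0.001, -0.   ]), 'force': array([-0.843, -0.132, -0.099]), 'moment': array([ 0.019, -0.029,  0.022]), 'grip_force': np.float64(0.0), 'gripper_width': np.float64(86.704)}
[[-0.899  0.438 -0.001]
 [ 0.438  0.899 -0.002]
 [-0.    -0.002 -1.   ]] 18.700000000000003
top [[ 5.000000e-03 -9.960000e-01  9.000000e-02  4.356600e+02]
 [-1.000000e+00 -3.000000e-03  1.700000e-02  5.836000e+00]
 [-1.600000e-02 -9.100000e-02 -9.960000e-01  1.041719e+03]
 [ 0.000000e+00  0.000000e+00  0.000000e+00  1.000000e+00]] 422.22448671506186
candle [451. 244.] 0.9 [ 419. -286.   58.]
horse [335. 225.] 0.82 [462. -19.  80.]
vase [399. 149.] 0.79 [ 641. -170.   60.]
cup [262. 146.] 0.79 [650. 153.  55.]
bowl [264. 158.] 0.81 [624. 152.
[... 275 characters left out ...]
6 [417. 315.   4.]
scene [[ 1.59000e-01  8.17000e-01 -5.54000e-01  9.82937e+02]
 [ 9.87000e-01 -1.29000e-01  9.40000e-02 -8.50250e+01]
 [ 5.00000e-03 -5.61000e-01 -8.28000e-01  7.35409e+02]
 [ 0.00000e+00  0.00000e+00  0.00000e+00  1.00000e+00]] 373.2066164151776
candle [191. 176.] 0.88 [ 408. -280.   58.]
vase [249. 266.] 0.61 [ 655. -161.   60.]
cup [406. 242.] 0.96 [649. 161.  55.]
cup [311. 179.] 0.63 [455.  -8.  55.]
bowl [391. 251.] 0.58 [653. 132.  30.]
round_plinth [259. 282.] 0.84 [ 672. -148.   18.]
round_plinth [307. 179.] 0.45 [424. -12.  18.]
square_plinth [309. 199.] 0.72 [485. -16.  18.]
oblong_plinth [196. 199.] 0.85 [ 445. -280.   18.]
doily [435. 165.] 0.89 [421. 318.   4.]
```

View pics/top0.png

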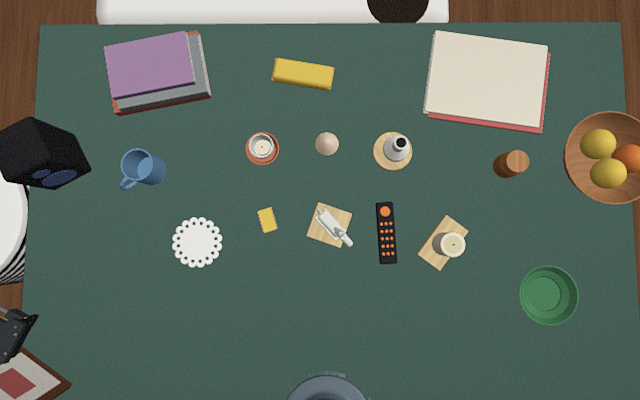

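View pics/scene0.png

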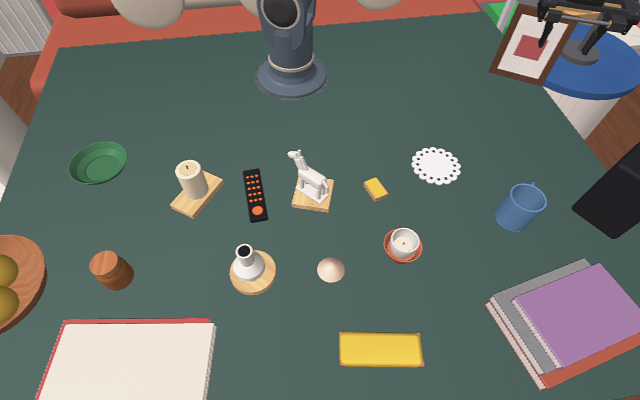

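The top view shows the doily at (197,243), the cup and bowl at (262,148), the vase at (393,151), the horse at (329,226) facing lower right, and the candle at (443,243). Next I'll fit projected models to both views.

```bash
cat > fit.py <<'E'
from h import *
from scipy.optimize import minimize
t=np.linspace(0,2*np.pi,48,endpoint=False)
def circ(r,z):return np.c_[r*np.cos(t),r*np.sin(t),0*t+z]
def box(x0,x1,y0,y1,z0,z1):return np.array([[x,y,z] for x in(x0,x1) for y in(y0,y1) for z in(z0,z1)],float)
OBJ=dict(candle=[np.r_[circ(28,0),circ(28,80)]],
 vase=[np.r_[circ(24,0),circ(32,18),circ(32,32),circ(14,50)],np.r_[circ(13.5,50),circ(13.5,80),circ(16,90)]],
 horse=[box(-38,38,-18,18,0,6),box(-34,34,-14,14,40,70),np.r_[box(20,34,-8,8,60,70),box(38,60,-8,8,100,112),box(50,66,-8,8,88,98)],box(20,30,-12,12,6,40),box(-30,-20,-12,12,6,40),box(-47,-34,-4,4,40,66)],
 cup=[np.r_[circ(21,0),circ(29,28),circ(29,45)]],bowl=[np.r_[circ(26,0),circ(41,40)]],
 round_plinth=[np.r_[circ(48,0),circ(48,18)]],square_plinth=[box(-44,44,-44,44,0,18)],oblong_plinth=[box(-60,60,-33,33,0,18)],
 doily=[np.r_[circ(62,0),circ(62,4)]])
S=4
def sil(p,n,x,y,yaw,z,roi):
    u0,v0,w,h=roi;m=np.zeros((h*S,w*S),np.uint8);c,s=np.cos(yaw),np.sin(yaw)
    for b in OBJ[n]:
        q=b@np.array([[c,s,0],[-s,c,0],[0,0,1]])+[x,y,z]
        uv=((proj(p,q)-[u0,v0]+.5)*S-.5)
        cv2.fillConvexPoly(m,np.round(cv2.convexHull(uv.astype(np.float32))*16).astype(np.int32),1,shift=4)
    return m.astype(bool)
def masks(p,roi):
    u0,v0,w,h=roi;im=cv2.resize(p['image'][v0:v0+h,u0:u0+w],None,fx=S,fy=S,interpolation=cv2.INTER_CUBIC).astype(int)
    r,g,b=im[...,0],im[...,1],im[...,2]
    fg=(r>g-2)&(r>70)                     # not the green table
    wood=fg&((r-b)>0.28*r)
    return fg,wood
E
python3 - <<'E'
from fit import *
P=[shot('top'),shot('scene')]
G=dict(round_plinth=('vase',633,-145,0),square_plinth=('horse',460,0,-.8),oblong_plinth=('candle',418,-262,-.5))
def fit(base,obj,g,zo):
    x,y,a=g
    if base=='square_plinth': x0=[x,y,-.3,x,y,-2.4]
    else: x0=[x,y,a,x,y,0]
    data=[]
    for p in P:
        c=proj(p,[x,y,50])[0];roi=(int(c[0])-50,int(c[1])-55,100,110);data.append((p,roi)+masks(p,roi))
    def cost(v,each=False):
        o=[]
        for p,roi,fg,wd in data:
            A=sil(p,base,v[0],v[1],v[2],0,roi);B=sil(p,obj,v[3],v[4],v[5],zo,roi)
            o.append(((A|B)^fg).sum()+.7*((A&~B)^wd).sum())
        return o if each else sum(o)/S**2
    st=np.array([x0]+[np.array(x0)+np.eye(6)[i]*(12 if i%3<2 else .35) for i in range(6)])
    best=None
    for k in range(3):
        r=minimize(cost,x0,method='Nelder-Mead',options=dict(initial_simplex=st,maxiter=350));x0=r.x
        st=np.array([x0]+[np.array(x0)+np.eye(6)[i]*(6,-6,6)[k]*(1 if i%3<2 else .03) for i in range(6)])
    print(base,r.x.round(2),round(r.fun),np.round(cost(r.x,True),0)/16)
    for (p,roi,fg,wd),nm in zip(data,'ts'):
        A=sil(p,base,*r.x[:3],0,roi);B=sil(p,obj,*r.x[3:],zo,roi)
        u0,v0,w,h=roi;im=cv2.resize(p['image'][v0:v0+h,u0:u0+w],None,fx=S,fy=S)[:,:,::-1].copy()
        for M,col in((A,(0,0,255)),(B,(255,0,0))):
            cs,_=cv2.findContours(M.astype(np.uint8),0,2);cv2.drawContours(im,cs,-1,col,1)
        tiles.append(cv2.resize(im[:, :],(260,286)))
tiles=[]
for b,(o,*g) in G.items(): fit(b,o,g,18)
cv2.imwrite('pics/fit.png',np.vstack([np.hstack(tiles[0::2]),np.hstack(tiles[1::2])]))
# doily & bowl from masks (single)
for nm,g,obs,r0 in(('doily',(417,316),(('doily',0),),62),('bowl',(640,152),(('bowl',0),('cup',20)),41)):
    for sel in ([0],[1],[0,1]):
        D=[]
        for p in [P[i] for i in sel]:
            c=proj(p,[*g,20])[0];roi=(int(c[0])-35,int(c[1])-35,70,70);D.append((p,roi,masks(p,roi)[0]))
        def cost(v): return sum((np.any([sil(p,n,v[0],v[1],0,z,roi) for n,z in obs],0)^fg).sum() for p,roi,fg in D)/16
        st=np.array([g,(g[0]+12,g[1]),(g[0],g[1]+12)],float)
        r=minimize(cost,g,method='Nelder-Mead',options=dict(initial_simplex=st));print(nm,sel,r.x.round(1),round(r.fun))
E
```

```text
round_plinth [ 6.4510e+02 -1.6032e+02  6.0000e-01  6.4631e+02 -1.6473e+02 -4.3000e-01] 1085 [534.25 550.5 ]
square_plinth [ 4.6385e+02 -5.1400e+00 -3.3000e-01  4.6611e+02 -7.9500e+00 -2.4300e+00] 397 [141.375 255.75 ]
oblong_plinth [ 421.64 -279.26   -0.64  419.57 -277.24    0.56] 467 [262.375  204.3125]
doily [0] [420.7 319.6] 378
doily [1] [419.2 320.4] 206
doily [0, 1] [420.1 320. ] 595
bowl [0] [647.1 157. ] 93
bowl [1] [646.  157.1] 43
bowl [0, 1] [646.5 157. ] 143
```

View pics/fit.png

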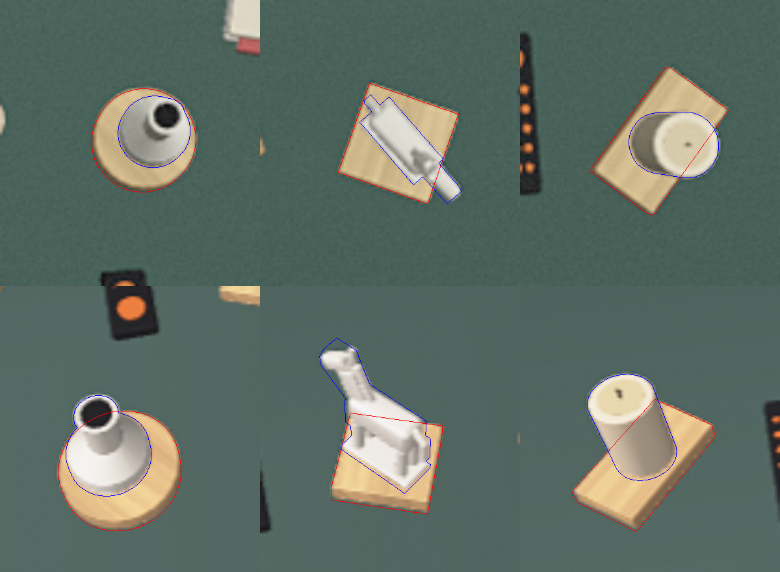

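```bash
cat > plan.py <<'E'
import sys
from h import *
# usage: plan.py x y z [phi_deg]  (TCP target; phi = direction of tool y axis) -> shift in tool axes (cm), turn needed (deg, done after)
a=list(map(float,sys.argv[1:]))
s=sensors.sense();M=R.from_quat(s['eef_rot']);p=np.array(s['position']);m=M.as_matrix()
phi=np.degrees(np.arctan2(m[1,1],m[0,1]))
f=np.radians(a[3] if len(a)>3 else phi);y=np.array([np.cos(f),np.sin(f),0]);z=np.array([0,0,-1.]);T=np.c_[np.cross(y,z),y,z]
d=np.array(a[:3])-p
print('t',round(float(s['clock']),2),'pos',p.round(1),'phi',phi.round(2),'F',np.round(s['force'],1),'w',round(float(s['gripper_width']),1),'g',round(float(s['grip_force']),1),'q7',round(s['qpos'][6],2))
print('shift now-axes cm',(m.T@d/10).round(2),'| turn',np.degrees((M.inv()*R.from_matrix(T)).as_rotvec()).round(2),'| shift after turn',(T.T@d/10).round(2))
E
python3 plan.py 646.3 -164.7 150
```

```text
t 1.1 pos [295.9 606.7 222.6] phi 64.0 F [ 0.1 -0.8 -0. ] w 86.9 g 0.0 q7 -0.08
shift now-axes cm [-65.31 -53.97   7.25] | turn [ 0. -0.  0.] | shift after turn [-65.31 -53.97   7.26]
```

Emit:
send_rows(
  increments=[
    [[-2,-1.5,0],[0,0,0],1],
    [[-3.5,-3,0],[0,0,0],1],
    [[-3.5,-3,0],[0,0,0],1],
    [[-3.5,-3,0],[0,0,0],1],
    [[-3.5,-3,0],[0,0,0],1],
    [[-3.5,-3,0],[0,0,0],1],
    [[-3.5,-3,0],[0,0,0],1],
    [[-3.5,-3,0],[0,0,0],1],
    [[-3.5,-3,0],[0,0,0],1],
    [[-3.5,-3,0],[0,0,0],1],
  ],
)

```text
clock: 2.35
position: [472.6, 202.4, 222.9]
eef_rot: [0.225, 0.974, 0.0, 0.0]
force: [0.9, -0.1, -1.0]
gripper_width: 87.1
grip_force: 0.0
```

Emit:
send_rows(
  increments=[
    [[-3.5,-3,0],[0,0,0],1],
    [[-3.5,-3,0.5],[0,0,0],1],
    [[-3.5,-3,0.5],[0,0,0],1],
    [[-3.5,-3,0.5],[0,0,0],1],
    [[-3.5,-3,0.5],[0,0,0],1],
    [[-3.5,-3,0.5],[0,0,0],1],
    [[-3.5,-3,0.5],[0,0,0],1],
    [[-2,-1.5,0.5],[0,0,0],1],
    [[-1.5,0,0.5],[0,0,0],1],
    [[0,0,0.5],[0,0,0],1],
  ],
)

```text
clock: 3.6
position: [625.9, -120.4, 177.1]
eef_rot: [0.225, 0.974, 0.0, 0.0]
force: [-0.3, -0.3, 0.4]
gripper_width: 87.2
grip_force: 0.0
```

```bash
python3 - <<'E'
from h import *
p=shot('wrist','w1.png')
for X in ([646.3,-164.7,108],[645.1,-160.3,18]): print(proj(p,X))
for n in('vase','round_plinth'):print(n,optics.look_for(n,p)[:2])
E
python3 plan.py 646.3 -164.7 64
```

```text
[[279.09514278 255.24526317]]
[[292.65952388 216.7741885 ]]
vase [{'uv': [286.2, 221.5], 'confidence': 0.74}]
round_plinth [{'uv': [302.3, 195.7], 'confidence': 0.65}]
t 3.75 pos [ 624.6 -119.4  177.1] phi 64.13 F [-0.6  0.6 -0. ] w 87.2 g 0.0 q7 1.37
shift now-axes cm [-3.95 -3.14 11.3 ] | turn [ 0.03 -0.09  0.  ] | shift after turn [-3.93 -3.13 11.31]
```

View pics/w1.png

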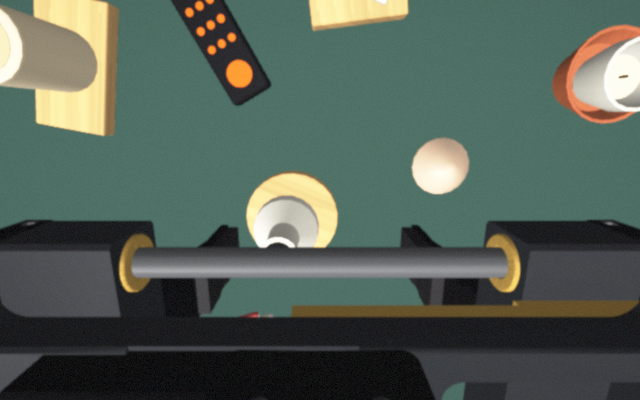

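The plinth appears at (292,217), within a pixel of where I predicted, and the vase lip is near (280,245). The calibration holds, so I'm going down on the vase neck.

Emit:
send_rows(
  increments=[
    [[-2,-1.6,0],[0,0,0],1],
    [[-1.9,-1.5,0.3],[0,0,0],1],
    [[0,0,2],[0,0,0],1],
    [[0,0,2],[0,0,0],1],
    [[0,0,2],[0,0,0],1],
    [[0,0,2],[0,0,0],1],
    [[0,0,2],[0,0,0],1],
    [[0,0,1],[0,0,0],1],
    [[0,0,0],[0,0,0],1],
    [[0,0,0],[0,0,0],1],
  ],
)

```text
clock: 5.0
position: [647.2, -166.5, 65.3]
eef_rot: [0.225, 0.974, 0.0, 0.001]
force: [-0.3, -0.3, -0.2]
gripper_width: 86.9
grip_force: 0.0
```

```bash
python3 plan.py 646.3 -164.7 64
```

```text
t 5.0 pos [ 647.2 -166.5   65.3] phi 63.99 F [-0.3 -0.3 -0.2] w 86.9 g 0.0 q7 1.47
shift now-axes cm [0.16 0.12 0.13] | turn [ 0.02  0.08 -0.  ] | shift after turn [0.16 0.12 0.13]
```

Emit:
send_rows(
  increments=[
    [[0.1,0.1,0.1],[0,0,0],0.6],
    [[0,0,0],[0,0,0],0.4],
    [[0,0,0],[0,0,0],0.25],
    [[0,0,0],[0,0,0],0.15],
    [[0,0,0],[0,0,0],0.15],
    [[0,0,0],[0,0,0],0.1],
    [[0,0,0],[0,0,0],0.1],
    [[0,0,0],[0,0,0],0.1],
    [[0,0,0],[0,0,0],0.1],
    [[0,0,0],[0,0,0],0.1],
  ],
  newtons=20,
)

```text
clock: 6.25
position: [645.9, -165.6, 63.9]
eef_rot: [0.225, 0.974, -0.0, 0.0]
force: [-3.3, -2.4, 6.2]
gripper_width: 33.2
grip_force: 16.8
```

```bash
python3 plan.py 420 320 200
```

```text
t 6.25 pos [ 645.9 -165.6   63.9] phi 63.97 F [-3.3 -2.4  6.2] w 33.2 g 16.8 q7 1.47
shift now-axes cm [ 41.6   33.72 -13.64] | turn [-0.03  0.01  0.  ] | shift after turn [ 41.61  33.72 -13.61]
```

The 33 mm width and the upward force mean the tips are on the vase's shoulder. I'll open a little, go 9 mm higher and grip again.

Emit:
send_rows(
  increments=[
    [[0,0,0],[0,0,0],0.5],
    [[0,0,0],[0,0,0],0.6],
    [[0,0,-0.5],[0,0,0],0.6],
    [[0,0,-0.4],[0,0,0],0.6],
    [[0,0,0],[0,0,0],0.4],
    [[0,0,0],[0,0,0],0.2],
    [[0,0,0],[0,0,0],0.1],
    [[0,0,0],[0,0,0],0.1],
    [[0,0,0],[0,0,0],0.1],
    [[0,0,0],[0,0,0],0.1],
  ],
)

```text
clock: 7.5
position: [645.9, -165.0, 72.4]
eef_rot: [0.225, 0.974, -0.0, -0.0]
force: [0.0, 0.1, -0.4]
gripper_width: 28.1
grip_force: 19.8
```

```bash
python3 plan.py 420 320 200
```

```text
t 7.5 pos [ 645.9 -165.    72.4] phi 63.99 F [ 0.   0.1 -0.4] w 28.1 g 19.8 q7 1.46
shift now-axes cm [ 41.57  33.68 -12.76] | turn [-0.01 -0.02 -0.  ] | shift after turn [ 41.57  33.69 -12.76]
```

Emit:
send_rows(
  increments=[
    [[0,0,-0.8],[0,0,0],0.1],
    [[0,0,-1.6],[0,0,0],0.1],
    [[0,0,-2],[0,0,0],0.1],
    [[0,0,-2],[0,0,0],0.1],
    [[0,0,-2],[0,0,0],0.1],
    [[1,0.8,-2],[0,0,0],0.1],
    [[2,1.6,-1],[0,0,0],0.1],
    [[3,2.4,-0.5],[0,0,0],0.1],
    [[3.5,2.8,0],[0,0,0],0.1],
    [[3.5,2.8,0],[0,0,0],0.1],
  ],
)

```text
clock: 8.75
position: [573.7, -12.3, 192.4]
eef_rot: [0.225, 0.974, 0.0, 0.0]
force: [-0.3, 0.6, -2.7]
gripper_width: 28.4
grip_force: 19.7
```

Emit:
send_rows(
  increments=[
    [[3.5,2.8,0],[0,0,0],0.1],
    [[3.5,2.8,0],[0,0,0],0.1],
    [[3.5,2.8,0],[0,0,0],0.1],
    [[3.5,2.8,0],[0,0,0],0.1],
    [[3.5,2.8,0],[0,0,0],0.1],
    [[3.5,2.8,0],[0,0,0],0.1],
    [[3,2.4,0],[0,0,0],0.1],
    [[2,1.8,0],[0,0,0],0.1],
    [[1,0.8,0],[0,0,0],0.1],
    [[0.5,0.4,0],[0,0,0],0.1],
  ],
)

```text
clock: 10.0
position: [424.6, 305.7, 191.9]
eef_rot: [0.225, 0.974, -0.0, 0.0]
force: [-0.7, -1.6, -1.5]
gripper_width: 27.8
grip_force: 19.7
```

```bash
python3 plan.py 420 320 59
```

```text
t 10.0 pos [424.6 305.7 191.9] phi 64.03 F [-0.7 -1.6 -1.5] w 27.8 g 19.7 q7 0.44
shift now-axes cm [ 1.04  1.08 13.29] | turn [-0.    0.01  0.  ] | shift after turn [ 1.04  1.08 13.29]
```

Emit:
send_rows(
  increments=[
    [[0.6,0.6,1],[0,0,0],0.1],
    [[0.4,0.4,2],[0,0,0],0.1],
    [[0,0,2],[0,0,0],0.1],
    [[0,0,2],[0,0,0],0.1],
    [[0,0,2],[0,0,0],0.1],
    [[0,0,2],[0,0,0],0.1],
    [[0,0,1],[0,0,0],0.1],
    [[0,0,0.6],[0,0,0],0.1],
    [[0,0,0.2],[0,0,0],0.1],
    [[0,0,0],[0,0,0],0.1],
  ],
)

```text
clock: 11.25
position: [420.7, 319.2, 63.9]
eef_rot: [0.225, 0.974, 0.0, 0.0]
force: [0.1, -0.6, -2.1]
gripper_width: 27.8
grip_force: 19.7
```

```bash
python3 plan.py 420 320 58.5
```

```text
t 11.25 pos [420.7 319.2  63.9] phi 63.99 F [ 0.1 -0.6 -2.1] w 27.8 g 19.7 q7 0.43
shift now-axes cm [0.09 0.04 0.54] | turn [ 0.05  0.02 -0.  ] | shift after turn [0.09 0.04 0.54]
```

Emit:
send_rows(
  increments=[
    [[0,0,0.3],[0,0,0],0.1],
    [[0,0,0.1],[0,0,0],0.1],
    [[0,0,0.1],[0,0,0],0.1],
    [[0,0,0.1],[0,0,0],0.1],
    [[0,0,0],[0,0,0],0.1],
    [[0,0,0],[0,0,0],0.1],
  ],
)

```text
clock: 12.0
position: [420.8, 319.1, 58.2]
eef_rot: [0.225, 0.974, 0.0, 0.0]
force: [-0.5, -2.9, 5.6]
gripper_width: 28.0
grip_force: 20.2
```

Touchdown shows as a +5.6 N force. Now I release and go up.

Emit:
send_rows(
  increments=[
    [[0,0,0],[0,0,0],0.4],
    [[0,0,0],[0,0,0],0.6],
    [[0,0,0],[0,0,0],0.9],
    [[0,0,-1],[0,0,0],0.9],
    [[0,0,-2.5],[0,0,0],1],
    [[0,0,-3.5],[0,0,0],1],
    [[0,0,-3.5],[0,0,0],1],
    [[0,0,-2.5],[0,0,0],1],
  ],
)

```text
clock: 13.0
position: [420.8, 319.4, 189.9]
eef_rot: [0.225, 0.974, 0.001, 0.001]
force: [0.4, -0.0, -1.0]
gripper_width: 86.2
grip_force: 0.0
```

```bash
python3 - <<'E'
from fit import *
for c in('top','scene'):
    p=shot(c)
    for n in('vase',):
        for d in optics.look_for(n,p)[:1]:print(c,d['uv'],proj(p,[420,320,45]),ray(p,d['uv'],44).round(0))
E
python3 plan.py 419.6 -277.2 190
```

```text
top [200.6, 235.8] [[190.97887169 242.32161795]] [435. 298.  44.]
scene [440.0, 157.1] [[440.18300165 153.95317131]] [429. 317.  44.]
t 13.2 pos [420.3 319.  187.9] phi 64.01 F [-1.  -0.4 -0.4] w 86.7 g 0.0 q7 0.41
shift now-axes cm [-26.07 -53.62  -0.26] | turn [ 0.05  0.01 -0.  ] | shift after turn [-26.07 -53.62  -0.21]
```

Emit:
send_rows(
  increments=[
    [[-1.3,-1.5,0],[0,0,0],1],
    [[-2.4,-3.1,0],[0,0,0],1],
    [[-2.5,-3.3,0],[0,0,0],1],
    [[-2.5,-3.3,0],[0,0,0],1],
    [[-2.5,-3.3,0],[0,0,0],1],
    [[-2.5,-3.3,0],[0,0,0],1],
    [[-2.5,-3.3,0],[0,0,0],1],
    [[-2.3,-3.3,0],[0,0,0],1],
    [[-1,-3.5,0],[0,0,0],1],
    [[-1,-3.8,0],[0,0,0],1],
  ],
)

```text
clock: 14.45
position: [464.1, -58.3, 186.4]
eef_rot: [0.226, 0.974, -0.001, -0.001]
force: [-0.1, 0.1, -0.2]
gripper_width: 87.2
grip_force: 0.0
```

Emit:
send_rows(
  increments=[
    [[-1,-3.8,0],[0,0,0],1],
    [[-1,-3.8,0],[0,0,0],1],
    [[-1,-3.8,0],[0,0,0],1],
    [[-1,-3.8,0],[0,0,0],1],
    [[-0.8,-3.5,0],[0,0,0],1],
    [[-0.7,-2.4,0],[0,0,0],1],
    [[0,-0.8,1],[0,0,0],1],
    [[0,0,2],[0,0,0],1],
    [[0,0,1],[0,0,0],1],
    [[0,0,0],[0,0,0],1],
  ],
)

```text
clock: 15.7
position: [418.3, -275.8, 146.3]
eef_rot: [0.225, 0.974, 0.0, -0.001]
force: [-0.5, -0.4, -0.3]
gripper_width: 86.8
grip_force: 0.0
```

```bash
python3 plan.py 419.6 -277.2 44
python3 - <<'E'
from h import *
p=shot('wrist','w2.png')
for n,X in dict(candle=[419.6,-277.2,98],oblong=[421.6,-279.3,18]).items(): print(n,proj(p,X))
E
```

```text
t 15.7 pos [ 418.3 -275.8  146.3] phi 64.04 F [-0.5 -0.4 -0.3] w 86.8 g 0.0 q7 1.79
shift now-axes cm [-0.21 -0.07 10.23] | turn [ 0.01 -0.17  0.  ] | shift after turn [-0.18 -0.07 10.23]
candle [[318.12433795 219.44542358]]
oblong [[317.28455666 196.01605793]]
```

View pics/w2.png

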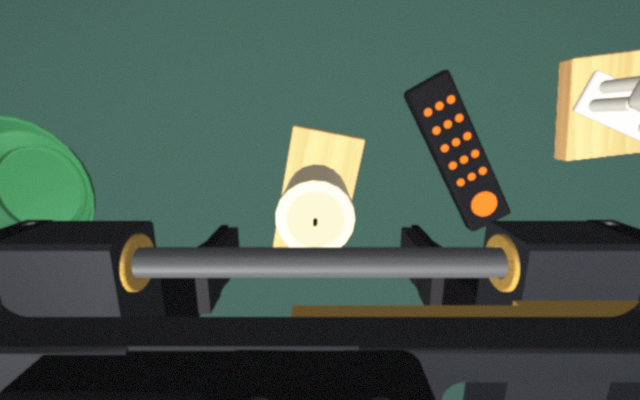

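The candle top is at (315,220) against a predicted (318,219), and the fingers straddle it. Going down.

Emit:
send_rows(
  increments=[
    [[-0.2,0,1],[0,0,0],1],
    [[0,0,2],[0,0,0],1],
    [[0,0,2],[0,0,0],1],
    [[0,0,2],[0,0,0],1],
    [[0,0,2],[0,0,0],1],
    [[0,0,1.1],[0,0,0],1],
    [[0,0,0.1],[0,0,0],0.9],
    [[0,0,0],[0,0,0],0.8],
    [[0,0,0],[0,0,0],0.7],
    [[0,0,0],[0,0,0],0.6],
  ],
  newtons=15,
)

```text
clock: 17.0
position: [421.2, -278.0, 46.1]
eef_rot: [0.225, 0.974, -0.0, 0.001]
force: [-1.2, -2.5, 1.7]
gripper_width: 58.5
grip_force: 1.0
```

Emit:
send_rows(
  increments=[
    [[0,0,0],[0,0,0],0.5],
    [[0,0,0],[0,0,0],0.5],
    [[0,0,0],[0,0,0],0.4],
    [[0,0,0],[0,0,0],0.4],
  ],
)

```text
clock: 17.5
position: [421.1, -278.3, 46.0]
eef_rot: [0.225, 0.974, -0.0, 0.0]
force: [-1.5, -1.8, 5.5]
gripper_width: 55.8
grip_force: 15.0
```

```bash
python3 plan.py 645.1 -160.3 44
```

```text
t 17.5 pos [ 421.1 -278.3   46. ] phi 63.98 F [-1.5 -1.8  5.5] w 55.8 g 15.0 q7 1.89
shift now-axes cm [-14.96  20.43   0.21] | turn [-0.02  0.06  0.  ] | shift after turn [-14.96  20.43   0.2 ]
```

Emit:
send_rows(
  increments=[
    [[0,0,-0.6],[0,0,0],0.4],
    [[0,0,-1.4],[0,0,0],0.4],
    [[0,0,-2],[0,0,0],0.4],
    [[-1,1.4,-1.5],[0,0,0],0.4],
    [[-1.8,2.4,-0.5],[0,0,0],0.4],
    [[-2.5,3.3,0],[0,0,0],0.4],
    [[-2.5,3.3,0],[0,0,0],0.4],
    [[-2.5,3.3,0],[0,0,0],0.4],
    [[-2.2,3.2,0],[0,0,0],0.4],
    [[-1.6,2.2,0],[0,0,0],0.4],
  ],
)

```text
clock: 18.75
position: [632.8, -165.4, 105.8]
eef_rot: [0.224, 0.975, 0.0, -0.0]
force: [-0.4, 0.2, -1.9]
gripper_width: 55.3
grip_force: 15.0
```

Emit:
send_rows(
  increments=[
    [[-0.8,1,0.5],[0,0,0],0.4],
    [[-0.2,0.3,1.5],[0,0,0],0.4],
    [[0,0,1.5],[0,0,0],0.4],
    [[0,0,1],[0,0,0],0.4],
    [[0,0,0.4],[0,0,0],0.4],
    [[0,0,0],[0,0,0],0.4],
  ],
)

```text
clock: 19.5
position: [645.7, -160.8, 56.3]
eef_rot: [0.225, 0.974, -0.0, -0.0]
force: [0.1, 0.3, -2.5]
gripper_width: 55.5
grip_force: 15.0
```

```bash
python3 plan.py 646.4 -161.4 46
```

```text
t 19.5 pos [ 645.7 -160.8   56.3] phi 63.96 F [ 0.1  0.3 -2.5] w 55.5 g 15.0 q7 1.54
shift now-axes cm [-0.09 -0.03  1.03] | turn [-0.01 -0.03 -0.  ] | shift after turn [-0.09 -0.03  1.03]
```

Emit:
send_rows(
  increments=[
    [[0,0,0.5],[0,0,0],0.4],
    [[0,0,0.3],[0,0,0],0.4],
    [[0,0,0.1],[0,0,0],0.4],
    [[0,0,0.1],[0,0,0],0.4],
    [[0,0,0],[0,0,0],0.4],
    [[0,0,0],[0,0,0],0.4],
  ],
)

```text
clock: 20.25
position: [646.1, -160.4, 46.6]
eef_rot: [0.225, 0.974, 0.0, 0.0]
force: [-0.2, -0.6, -2.2]
gripper_width: 55.3
grip_force: 15.0
```

Emit:
send_rows(
  increments=[
    [[0,0,0.1],[0,0,0],0.4],
    [[0,0,0],[0,0,0],0.4],
    [[0,0,0],[0,0,0],0.4],
  ],
)

```text
clock: 20.62
position: [646.2, -160.4, 46.1]
eef_rot: [0.225, 0.974, 0.0, 0.0]
force: [-1.7, 0.9, 3.4]
gripper_width: 55.6
grip_force: 15.0
```

Emit:
send_rows(
  increments=[
    [[0,0,0],[0,0,0],0.75],
    [[0,0,0],[0,0,0],0.9],
    [[0,0,0],[0,0,0],1],
    [[0,0,-1],[0,0,0],1],
    [[0,0,-2.5],[0,0,0],1],
    [[0,0,-3.5],[0,0,0],1],
    [[0,0,-3.5],[0,0,0],1],
    [[0,0,-2.5],[0,0,0],1],
    [[0,0,-1.5],[0,0,0],1],
  ],
)

```text
clock: 21.75
position: [646.6, -160.7, 192.7]
eef_rot: [0.225, 0.974, 0.0, 0.001]
force: [0.7, 0.5, -1.0]
gripper_width: 86.9
grip_force: 0.0
```

```bash
python3 plan.py 469 -5.5 190 130.8;python3 plan.py 469 -5.5 190 -49.2
```

```text
t 21.75 pos [ 646.6 -160.7  192.7] phi 63.99 F [ 0.7  0.5 -1. ] w 86.9 g 0.0 q7 1.49
shift now-axes cm [22.77  6.16  0.22] | turn [-4.000e-02  1.500e-01 -6.681e+01] | shift after turn [ 3.3  23.35  0.27]
t 21.75 pos [ 646.6 -160.7  192.7] phi 63.99 F [ 0.7  0.5 -1. ] w 86.9 g 0.0 q7 1.49
shift now-axes cm [22.77  6.16  0.22] | turn [1.7000e-01 5.0000e-02 1.1319e+02] | shift after turn [ -3.3  -23.35   0.27]
```

Emit:
send_rows(
  increments=[
    [[1.8,0.4,0],[0,0,0],1],
    [[3.5,1,0],[0,0,0],1],
    [[4,1.1,0],[0,0,0],1],
    [[4,1.1,0],[0,0,0],1],
    [[4,1.1,0],[0,0,0],1],
    [[3.5,1,0],[0,0,0],1],
    [[2,0.5,0],[0,0,0],1],
    [[0,0,0],[0,0,-6],1],
    [[0,0,0],[0,0,-9],1],
    [[0,0,0],[0,0,-9],1],
  ],
)

```text
clock: 23.0
position: [467.9, -4.7, 190.5]
eef_rot: [0.015, 1.0, 0.0, -0.0]
force: [-1.1, 1.3, -0.7]
gripper_width: 87.2
grip_force: 0.0
```

Emit:
send_rows(
  increments=[
    [[0,0,0],[0,0,-9],1],
    [[0,0,0],[0,0,-9],1],
    [[0,0,0],[0,0,-9],1],
    [[0,0,0],[0,0,-9],1],
    [[0,0,0],[0,0,-6.5],1],
    [[0,0,0],[0,0,0],1],
    [[0,0,0],[0,0,0],1],
  ],
)

```text
clock: 23.88
position: [468.1, -4.8, 190.5]
eef_rot: [-0.345, 0.939, 0.0, -0.0]
force: [0.4, -0.5, 0.5]
gripper_width: 87.1
grip_force: 0.0
```

```bash
python3 plan.py 469 -5.4 62 130.8
python3 - <<'E'
from h import *
p=shot('wrist','w3.png');im=p['image'][:,:,::-1].copy()
a=np.radians(-139.2);c,s=np.cos(a),np.sin(a)
pts=[[x,y,z] for x,y,z in [(-34,-14,70),(34,-14,70),(34,14,70),(-34,14,70),(-38,-18,6),(38,-18,6),(38,18,6),(-38,18,6)]]
W=[[466+c*x-s*y,-8+s*x+c*y,z+18] for x,y,z in pts]
uv=proj(p,W).round().astype(int)
for q in(uv[:4],uv[4:]):cv2.polylines(im,[q],True,(0,0,255),1)
cv2.imwrite('pics/w3.png',im)
E
```

```text
t 23.88 pos [468.1  -4.8 190.5] phi 130.39 F [ 0.4 -0.5  0.5] w 87.1 g 0.0 q7 2.25
shift now-axes cm [-0.03 -0.1  12.85] | turn [ 0.01 -0.01 -0.41] | shift after turn [-0.03 -0.1  12.85]
```

View pics/w3.png

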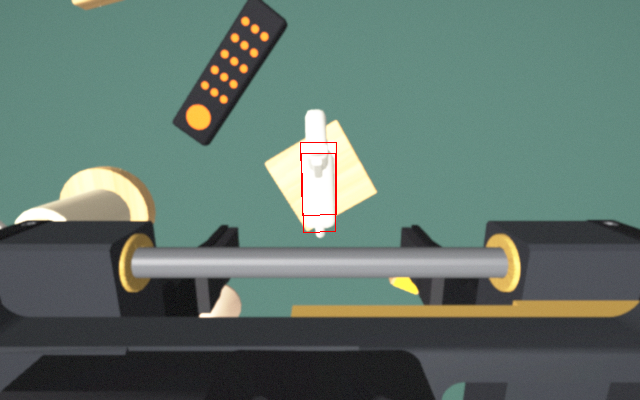

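The overlay matches the horse, whose body spans (301,142)–(336,232) and lines up with the gripper. The candle sits on the round plinth. Going down.

Emit:
send_rows(
  increments=[
    [[0,-0.1,1],[0,0,0],1],
    [[0,0,2],[0,0,-0.4],1],
    [[0,0,2.5],[0,0,0],1],
    [[0,0,2.5],[0,0,0],1],
    [[0,0,2.5],[0,0,0],1],
    [[0,0,1.5],[0,0,0],1],
    [[0,0,0.7],[0,0,0],0.8],
    [[0,0,0],[0,0,0],0.6],
    [[0,0,0],[0,0,0],0.5],
    [[0,0,0],[0,0,0],0.4],
  ],
  newtons=15,
)

```text
clock: 25.18
position: [469.5, -5.5, 64.2]
eef_rot: [-0.349, 0.937, -0.0, 0.001]
force: [-0.4, 0.1, 1.0]
gripper_width: 55.1
grip_force: 0.0
```

Emit:
send_rows(
  increments=[
    [[0,0,0],[0,0,0],0.35],
    [[0,0,0],[0,0,0],0.3],
    [[0,0,0],[0,0,0],0.25],
    [[0,0,0],[0,0,0],0.2],
    [[0,0,0],[0,0,0],0.15],
    [[0,0,0],[0,0,0],0.15],
  ],
)

```text
clock: 25.92
position: [468.9, -5.4, 63.6]
eef_rot: [-0.349, 0.937, 0.0, 0.0]
force: [-1.0, 0.0, 2.5]
gripper_width: 27.9
grip_force: 14.9
```

```bash
python3 plan.py 421.6 -279.3 120 53.3
```

```text
t 25.93 pos [468.9  -5.4  63.6] phi 130.91 F [-1.   0.   2.5] w 27.9 g 14.9 q7 2.34
shift now-axes cm [ 21.51 -17.6   -5.65] | turn [ 1.000e-02 -0.000e+00  7.761e+01] | shift after turn [-12.58 -24.79  -5.64]
```

Emit:
send_rows(
  increments=[
    [[0,0,-0.6],[0,0,0],0.15],
    [[0,0,-1.4],[0,0,0],0.15],
    [[0,0,-2],[0,0,0],0.15],
    [[0,0,-1.5],[0,0,4],0.15],
    [[0,0,-0.5],[0,0,7],0.15],
    [[0,0,0],[0,0,9],0.15],
    [[0,0,0],[0,0,9],0.15],
    [[0,0,0],[0,0,9],0.15],
    [[0,0,0],[0,0,9],0.15],
    [[0,0,0],[0,0,9],0.15],
  ],
)

```text
clock: 27.18
position: [468.9, -5.5, 124.2]
eef_rot: [0.134, 0.991, 0.0, 0.0]
force: [0.7, 1.2, -2.4]
gripper_width: 27.9
grip_force: 14.8
```

Emit:
send_rows(
  increments=[
    [[0,0,0],[0,0,9],0.15],
    [[0,0,0],[0,0,8],0.15],
    [[0,0,0],[0,0,4.6],0.15],
    [[0,0,0],[0,0,0],0.15],
    [[0,0,0],[0,0,0],0.15],
  ],
)

```text
clock: 27.8
position: [469.0, -5.4, 123.9]
eef_rot: [0.314, 0.949, 0.0, 0.0]
force: [0.0, -0.0, -3.1]
gripper_width: 28.3
grip_force: 14.9
```

```bash
python3 plan.py 424.8 -281.7 63.6 53.3
```

```text
t 27.8 pos [469.   -5.4 123.9] phi 53.37 F [ 0.  -0.  -3.1] w 28.3 g 14.9 q7 1.06
shift now-axes cm [-12.94 -24.81   6.02] | turn [0.03 0.01 0.07] | shift after turn [-12.97 -24.79   6.03]
```

Emit:
send_rows(
  increments=[
    [[-0.5,-1,0],[0,0,0],0.15],
    [[-1.2,-2.2,0],[0,0,0],0.15],
    [[-1.7,-3.2,0],[0,0,0],0.15],
    [[-1.8,-3.5,0],[0,0,0],0.15],
    [[-1.8,-3.5,0],[0,0,0],0.15],
    [[-1.8,-3.5,0],[0,0,0],0.15],
    [[-1.7,-3.2,0],[0,0,0],0.15],
    [[-1.3,-2.5,0],[0,0,0],0.15],
    [[-0.8,-1.5,0],[0,0,0],0.15],
    [[-0.3,-0.7,0],[0,0,0],0.15],
  ],
)

```text
clock: 29.05
position: [423.2, -283.1, 123.6]
eef_rot: [0.316, 0.949, -0.0, -0.0]
force: [1.1, 0.4, -3.1]
gripper_width: 28.0
grip_force: 14.9
```

Emit:
send_rows(
  increments=[
    [[0,0,0.8],[0,0,0],0.15],
    [[0,0,1.6],[0,0,0],0.15],
    [[0,0,1.6],[0,0,0],0.15],
    [[0,0,1],[0,0,0],0.15],
    [[0,0,0.3],[0,0,0],0.15],
    [[0,0,0],[0,0,0],0.15],
  ],
)

```text
clock: 29.8
position: [424.2, -281.5, 70.4]
eef_rot: [0.315, 0.949, -0.0, -0.0]
force: [0.9, 0.2, -1.7]
gripper_width: 28.1
grip_force: 14.9
```

```bash
python3 plan.py 424.8 -281.7 63.6 53.3;  python3 - <<'E'
from fit import *
T=[]
pl=dict(candle=(645.1,-160.3,0,18),round_plinth=(645.1,-160.3,0,0),oblong_plinth=(421.6,-279.3,-.64,0),horse=(421.6,-279.3,2.501,26))
for c in('top','scene'):
    p=shot(c)
    for ns,ctr in((('oblong_plinth','horse'),[421,-279,60]),(('round_plinth','candle'),[645,-160,50])):
        u=proj(p,ctr)[0].astype(int);roi=(u[0]-45,u[1]-45,90,90)
        im=cv2.resize(p['image'][roi[1]:roi[1]+90,roi[0]:roi[0]+90],(360,360),interpolation=2)[:,:,::-1].copy()
        for n in ns:
            x,y,a,z=pl[n];m=sil(p,n,x,y,a,z,roi).astype(np.uint8);cs,_=cv2.findContours(m,0,2)
            cv2.drawContours(im,cs,-1,(0,0,255) if 'plinth' in n else (255,0,0),1)
        T.append(cv2.resize(im,(290,290)))
cv2.imwrite('pics/c1.png',np.vstack([np.hstack(T[:2]),np.hstack(T[2:])]))
E
```

```text
t 29.8 pos [ 424.2 -281.5   70.4] phi 53.3 F [ 0.9  0.2 -1.7] w 28.1 g 14.9 q7 1.78
shift now-axes cm [-0.06  0.02  0.68] | turn [-0. -0. -0.] | shift after turn [-0.06  0.02  0.68]
```

View pics/c1.png

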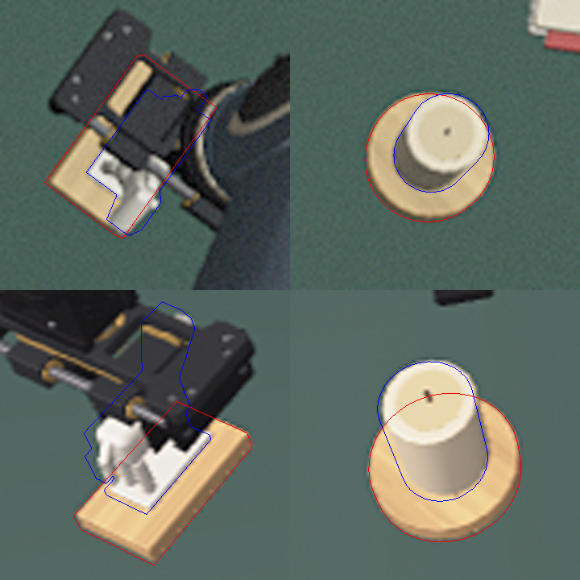

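The candle stands upright on the round plinth, and the horse's slab lies on its outline over the oblong plinth. Lowering the last 7 mm.

Emit:
send_rows(
  increments=[
    [[0,0,0.4],[0,0,0],0.15],
    [[0,0,0.1],[0,0,0],0.15],
    [[0,0,0.1],[0,0,0],0.15],
    [[0,0,0.1],[0,0,0],0.15],
    [[0,0,0],[0,0,0],0.15],
    [[0,0,0],[0,0,0],0.15],
  ],
)

```text
clock: 30.65
position: [424.3, -281.5, 63.6]
eef_rot: [0.315, 0.949, 0.0, 0.0]
force: [-0.6, -0.5, -0.6]
gripper_width: 28.0
grip_force: 14.9
```

Emit:
send_rows(
  increments=[
    [[0,0,0.05],[0,0,0],0.15],
    [[0,0,0.05],[0,0,0],0.15],
    [[0,0,0],[0,0,0],0.15],
  ],
)

```text
clock: 31.02
position: [424.5, -281.5, 63.5]
eef_rot: [0.315, 0.949, 0.0, 0.0]
force: [-2.2, 2.2, 9.1]
gripper_width: 27.7
grip_force: 14.9
```

Emit:
send_rows(
  increments=[
    [[0,0,0],[0,0,0],0.4],
    [[0,0,0],[0,0,0],0.6],
    [[0,0,0],[0,0,0],0.8],
    [[0,0,-0.5],[0,0,0],1],
    [[0,0,-1.5],[0,0,0],1],
    [[0,0,-2.5],[0,0,0],1],
    [[0,0,-3.5],[0,0,0],1],
    [[0,0,-3.5],[0,0,0],1],
    [[0,0,-1.5],[0,0,0],1],
  ],
)

```text
clock: 32.15
position: [425.0, -282.2, 195.1]
eef_rot: [0.315, 0.949, 0.0, 0.002]
force: [0.0, 0.0, -0.8]
gripper_width: 86.6
grip_force: 0.0
```

```bash
python3 plan.py 490 20 190; python3 plan.py 420.8 319.3 190
```

```text
t 32.15 pos [ 425.  -282.2  195.1] phi 53.29 F [ 0.   0.  -0.8] w 86.6 g 0.0 q7 1.64
shift now-axes cm [12.85 28.11  0.5 ] | turn [ 0.08  0.23 -0.  ] | shift after turn [12.85 28.11  0.51]
t 32.15 pos [ 425.  -282.2  195.1] phi 53.29 F [ 0.   0.  -0.8] w 86.6 g 0.0 q7 1.64
shift now-axes cm [36.29 47.97  0.43] | turn [ 0.08  0.23 -0.  ] | shift after turn [36.29 47.97  0.51]
```

Emit:
send_rows(
  increments=[
    [[0.8,1.8,0],[0,0,0],1],
    [[1.6,3.5,0],[0,0,0],1],
    [[1.9,4.2,0],[0,0,0],1],
    [[1.9,4.2,0],[0,0,0],1],
    [[1.9,4.2,0],[0,0,0],1],
    [[1.9,4.2,0],[0,0,0],1],
    [[2.2,3.8,0],[0,0,0],1],
    [[2.8,3,0],[0,0,0],1],
    [[3.2,2.8,0],[0,0,0],1],
    [[3.4,2.8,0],[0,0,0],1],
  ],
)

```text
clock: 33.4
position: [456.5, 125.3, 192.3]
eef_rot: [0.315, 0.949, -0.0, -0.0]
force: [0.5, -0.2, 0.4]
gripper_width: 87.1
grip_force: 0.0
```

Emit:
send_rows(
  increments=[
    [[3.4,2.9,0],[0,0,0],1],
    [[3.4,2.9,0],[0,0,0],1],
    [[3.4,2.9,0],[0,0,0],1],
    [[2.5,2.5,0],[0,0,0],1],
    [[1.2,1.4,1],[0,0,0],1],
    [[0.4,0.6,2],[0,0,0],1],
    [[0,0,2],[0,0,0],1],
    [[0,0,1],[0,0,0],1],
    [[0,0,0],[0,0,0],1],
  ],
)

```text
clock: 34.52
position: [421.2, 314.5, 131.7]
eef_rot: [0.315, 0.949, -0.001, -0.0]
force: [-0.1, 0.7, 0.1]
gripper_width: 87.1
grip_force: 0.0
```

```bash
python3 plan.py 420.8 319.3 58.4
python3 - <<'E'
from fit import *
# numeric check of candle and horse, centre of base vs plinth
P=[shot('top'),shot('scene')]
for base,obj,pb,a0 in(('round_plinth','candle',(645.1,-160.3,0),0),('oblong_plinth','horse',(421.6,-279.3,-.64),2.5)):
    D=[]
    for p in P:
        c=proj(p,[pb[0],pb[1],50])[0];roi=(int(c[0])-50,int(c[1])-55,100,110);D.append((p,roi)+masks(p,roi))
    def cost(v,sel=(0,1)):
        o=0
        for i in sel:
            p,roi,fg,wd=D[i];A=sil(p,base,*pb,0,roi);B=sil(p,obj,*v,18,roi)
            o+=((A|B)^fg).sum()+.7*((A&~B)^wd).sum()
        return o/16
    for sel in((0,),(1,),(0,1)):
        x0=[pb[0],pb[1],a0];st=np.array([x0,[x0[0]+6,x0[1],a0],[x0[0],x0[1]+6,a0],[x0[0],x0[1],a0+.15]])
        r=minimize(cost,x0,args=(sel,),method='Nelder-Mead',options=dict(initial_simplex=st));print(obj,sel,r.x.round(2),round(r.fun))
E
```

```text
t 34.52 pos [421.2 314.5 131.7] phi 53.23 F [-0.1  0.7  0.1] w 87.1 g 0.0 q7 0.33
shift now-axes cm [0.32 0.38 7.33] | turn [-0.12 -0.   -0.  ] | shift after turn [0.32 0.36 7.33]
candle (0,) [ 6.4485e+02 -1.5851e+02 -1.0000e-02] 668
candle (1,) [ 6.4450e+02 -1.5772e+02  4.0000e-02] 289
candle (0, 1) [ 6.4439e+02 -1.5807e+02  3.0000e-02] 961
horse (0,) [ 421.08 -276.2     2.5 ] 177
horse (1,) [ 421.78 -275.32    2.61] 270
horse (0, 1) [ 420.72 -276.1     2.53] 471
```

Emit:
send_rows(
  increments=[
    [[0.3,0.4,0.5],[0,0,0],1],
    [[0,0,1.5],[0,0,0],1],
    [[0,0,2],[0,0,0],1],
    [[0,0,2],[0,0,0],1],
    [[0,0,1.1],[0,0,0],1],
    [[0,0,0.2],[0,0,0],0.8],
    [[0,0,0],[0,0,0],0.6],
    [[0,0,0],[0,0,0],0.5],
    [[0,0,0],[0,0,0],0.4],
    [[0,0,0],[0,0,0],0.35],
  ],
  newtons=20,
)

```text
clock: 35.88
position: [421.5, 320.7, 59.9]
eef_rot: [0.315, 0.949, 0.0, 0.0]
force: [0.8, -0.4, -0.7]
gripper_width: 44.9
grip_force: 0.0
```

Emit:
send_rows(
  increments=[
    [[0,0,0],[0,0,0],0.3],
    [[0,0,0],[0,0,0],0.25],
    [[0,0,0],[0,0,0],0.2],
    [[0,0,0],[0,0,0],0.1],
    [[0,0,0],[0,0,0],0.1],
    [[0,0,0],[0,0,0],0.1],
  ],
)

```text
clock: 36.62
position: [421.2, 320.3, 59.5]
eef_rot: [0.315, 0.949, -0.0, -0.0]
force: [-2.1, -1.2, 3.0]
gripper_width: 27.8
grip_force: 20.0
```

```bash
python3 plan.py 463.9 -5.1 120
python3 - <<'E'
from fit import *
# where is the vase now (scene view, foot/belly), hand partly over it
p=shot('scene');u=proj(p,[420,320,40])[0].astype(int);roi=(u[0]-35,u[1]-40,70,80)
im=cv2.resize(p['image'][roi[1]:roi[1]+80,roi[0]:roi[0]+70],None,fx=7,fy=7,interpolation=2)[:,:,::-1].copy()
for (x,y),col in(((420.8,319.3),(0,0,255)),):
    m=cv2.resize(sil(p,'vase',x,y,0,4,roi).astype(np.uint8),(490,560));cs,_=cv2.findContours(m,0,2);cv2.drawContours(im,cs,-1,col,1)
cv2.imwrite('pics/c2.png',im)
E
```

```text
t 36.62 pos [421.2 320.3  59.5] phi 53.3 F [-2.1 -1.2  3. ] w 27.8 g 20.0 q7 0.37
shift now-axes cm [-22.87 -23.54  -6.04] | turn [-0.04 -0.01 -0.  ] | shift after turn [-22.87 -23.53  -6.05]
```

View pics/c2.png

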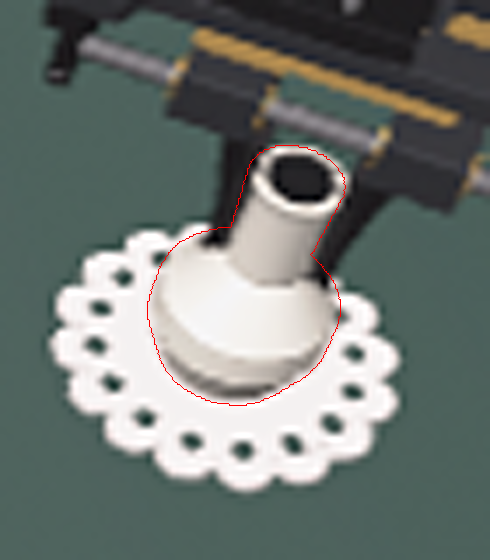

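The vase stands centred under the grip and its outline matches. Lifting it and taking it to the square plinth.

Emit:
send_rows(
  increments=[
    [[0,0,-0.8],[0,0,0],0.1],
    [[0,0,-1.6],[0,0,0],0.1],
    [[0,0,-2],[0,0,0],0.1],
    [[-0.8,-0.8,-2],[0,0,0],0.1],
    [[-1.8,-1.8,-1],[0,0,0],0.1],
    [[-2.6,-2.6,0],[0,0,0],0.1],
    [[-2.7,-2.8,0],[0,0,0],0.1],
    [[-2.7,-2.8,0],[0,0,0],0.1],
    [[-2.7,-2.8,0],[0,0,0],0.1],
    [[-2.7,-2.8,0],[0,0,0],0.1],
  ],
)

```text
clock: 37.92
position: [451.3, 90.7, 133.8]
eef_rot: [0.316, 0.949, 0.0, 0.0]
force: [0.3, -0.0, -3.5]
gripper_width: 27.6
grip_force: 19.7
```

Emit:
send_rows(
  increments=[
    [[-2.7,-2.8,0],[0,0,0],0.1],
    [[-2.2,-2.2,0],[0,0,0],0.1],
    [[-1.3,-1.4,0],[0,0,0],0.1],
    [[-0.5,-0.5,1],[0,0,0],0.1],
    [[-0.2,-0.2,1.5],[0,0,0],0.1],
    [[0,0,1.5],[0,0,0],0.1],
    [[0,0,0.7],[0,0,0],0.1],
    [[0,0,0.3],[0,0,0],0.1],
    [[0,0,0],[0,0,0],0.1],
  ],
)

```text
clock: 39.05
position: [464.6, -4.5, 83.4]
eef_rot: [0.315, 0.949, -0.0, -0.0]
force: [-0.6, -0.3, -2.0]
gripper_width: 27.4
grip_force: 19.7
```

```bash
python3 plan.py 463.9 -5.1 73.5
```

```text
t 39.05 pos [464.6  -4.5  83.4] phi 53.33 F [-0.6 -0.3 -2. ] w 27.4 g 19.7 q7 1.06
shift now-axes cm [ 0.02 -0.09  0.99] | turn [-0.   -0.01 -0.  ] | shift after turn [ 0.02 -0.09  0.99]
```

Emit:
send_rows(
  increments=[
    [[0,-0.1,0.5],[0,0,0],0.1],
    [[0,0,0.2],[0,0,0],0.1],
    [[0,0,0.1],[0,0,0],0.1],
    [[0,0,0.1],[0,0,0],0.1],
    [[0,0,0],[0,0,0],0.1],
    [[0,0,0],[0,0,0],0.1],
  ],
)

```text
clock: 39.8
position: [464.0, -5.5, 74.6]
eef_rot: [0.315, 0.949, 0.0, 0.0]
force: [-0.8, -0.1, -1.9]
gripper_width: 27.7
grip_force: 19.7
```

Emit:
send_rows(
  increments=[
    [[0,0,0.05],[0,0,0],0.1],
    [[0,0,0.05],[0,0,0],0.1],
    [[0,0,0.05],[0,0,0],0.1],
    [[0,0,0],[0,0,0],0.1],
  ],
)

```text
clock: 40.3
position: [464.3, -5.7, 73.4]
eef_rot: [0.315, 0.949, 0.0, 0.0]
force: [-1.4, -1.2, 3.3]
gripper_width: 27.7
grip_force: 20.0
```

Contact. Now I release, go up and head for the cup.

Emit:
send_rows(
  increments=[
    [[0,0,0],[0,0,0],0.4],
    [[0,0,0],[0,0,0],0.6],
    [[0,0,0],[0,0,0],0.9],
    [[0,0,-1],[0,0,0],0.9],
    [[0,0,-2.5],[0,0,0],1],
    [[0,0,-3],[0,0,0],1],
    [[0,0,-2],[0,0,0],1],
    [[0,0,0],[0,0,0],1],
  ],
)

```text
clock: 41.3
position: [465.2, -5.4, 159.7]
eef_rot: [0.315, 0.949, 0.001, 0.002]
force: [-0.2, -0.7, -0.6]
gripper_width: 85.9
grip_force: 0.0
```

```bash
python3 plan.py 646.5 157 150
```

```text
t 41.3 pos [465.2  -5.4 159.7] phi 53.31 F [-0.2 -0.7 -0.6] w 85.9 g 0.0 q7 0.98
shift now-axes cm [-4.83 23.85  1.07] | turn [ 0.2   0.15 -0.  ] | shift after turn [-4.84 23.86  0.97]
```

Emit:
send_rows(
  increments=[
    [[-0.4,2,0],[0,0,0],1],
    [[-0.8,3.8,0],[0,0,0],1],
    [[-0.9,4.2,0],[0,0,0],1],
    [[-0.9,4.2,0],[0,0,0],1],
    [[-0.8,4,0],[0,0,0],1],
    [[-0.6,3.4,0],[0,0,0],1],
    [[-0.4,2.2,1],[0,0,0],1],
    [[0,0,2],[0,0,0],1],
    [[0,0,1],[0,0,0],1],
    [[0,0,0],[0,0,0],1],
  ],
)

```text
clock: 42.55
position: [643.2, 155.4, 116.3]
eef_rot: [0.315, 0.949, -0.001, -0.001]
force: [0.1, -0.2, 1.0]
gripper_width: 87.2
grip_force: 0.0
```

```bash
python3 plan.py 646.5 157 45
python3 - <<'E'
from fit import *
p=shot('wrist');im=p['image'][:,:,::-1].copy()
for r,z in((29,65),(41,40)):
    uv=proj(p,circ(r,z)+[646.5,157,0]);cv2.polylines(im,[uv.round().astype(int)],True,(255,0,0),1)
cv2.imwrite('pics/w4.png',im[100:300,150:500])
T=[]
for c in('top','scene'):
    q=shot(c);u=proj(q,[463.9,-5.1,50])[0].astype(int);roi=(u[0]-45,u[1]-50,90,90)
    i2=cv2.resize(q['image'][roi[1]:roi[1]+90,roi[0]:roi[0]+90],(360,360),interpolation=2)[:,:,::-1].copy()
    for n,a,z,col in(('square_plinth',-.33,0,(0,0,255)),('vase',0,18,(255,0,0))):
        cs,_=cv2.findContours(sil(q,n,463.9,-5.1,a,z,roi).astype(np.uint8),0,2);cv2.drawContours(i2,cs,-1,col,1)
    T.append(i2)
cv2.imwrite('pics/c3.png',np.vstack([cv2.resize(im[120:280,140:500],(720,240)),np.hstack(T)]))
E
```

```text
t 42.55 pos [643.2 155.4 116.3] phi 53.22 F [ 0.1 -0.2  1. ] w 87.2 g 0.0 q7 0.83
shift now-axes cm [-0.19  0.35  7.13] | turn [-0.17 -0.11 -0.  ] | shift after turn [-0.17  0.33  7.13]
```

View pics/c3.png

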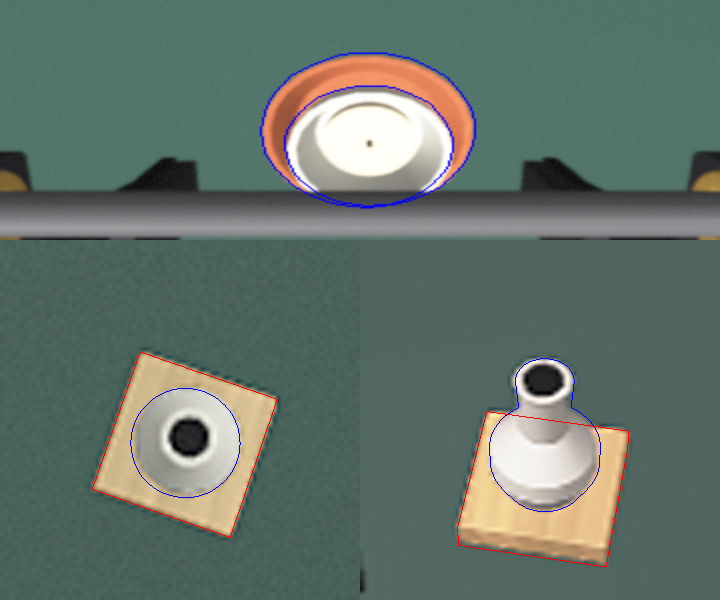

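The vase is centred on the square plinth. The cup is centred between the fingers and the bowl rim fits its outline. I'll lower so the fingertips stop about 5 mm above the bowl rim.

Emit:
send_rows(
  increments=[
    [[-0.2,0.3,0.5],[0,0,0],1],
    [[0,0,1.5],[0,0,0],1],
    [[0,0,2],[0,0,0],1],
    [[0,0,1.6],[0,0,0],1],
    [[0,0,0.8],[0,0,0],1],
    [[0,0,0.3],[0,0,0],1],
    [[0,0,0],[0,0,0],1],
    [[0,0,0],[0,0,0],1],
  ],
)

```text
clock: 43.7
position: [648.5, 157.9, 51.7]
eef_rot: [0.315, 0.949, 0.0, 0.0]
force: [0.6, 0.3, 0.2]
gripper_width: 87.0
grip_force: 0.0
```

```bash
python3 plan.py 646.5 157 45
```

```text
t 43.7 pos [648.5 157.9  51.7] phi 53.3 F [0.6 0.3 0.2] w 87.0 g 0.0 q7 0.86
shift now-axes cm [ 0.11 -0.2   0.67] | turn [ 0.06  0.04 -0.  ] | shift after turn [ 0.11 -0.2   0.67]
```

Emit:
send_rows(
  increments=[
    [[0.1,-0.2,0.3],[0,0,0],1],
    [[0,0,0.3],[0,0,0],1],
    [[0,0,0],[0,0,0],0.9],
    [[0,0,0],[0,0,0],0.85],
    [[0,0,0],[0,0,0],0.8],
    [[0,0,0],[0,0,0],0.75],
    [[0,0,0],[0,0,0],0.72],
    [[0,0,0],[0,0,0],0.7],
  ],
  newtons=12,
)

```text
clock: 44.7
position: [646.0, 156.8, 45.1]
eef_rot: [0.315, 0.949, 0.0, -0.0]
force: [0.5, -0.1, 0.0]
gripper_width: 61.6
grip_force: 0.0
```

Emit:
send_rows(
  increments=[
    [[0,0,0],[0,0,0],0.67],
    [[0,0,0],[0,0,0],0.64],
    [[0,0,0],[0,0,0],0.6],
    [[0,0,0],[0,0,0],0.5],
    [[0,0,0],[0,0,0],0.5],
    [[0,0,0],[0,0,0],0.5],
  ],
)

```text
clock: 45.45
position: [646.1, 157.0, 45.1]
eef_rot: [0.315, 0.949, 0.0, 0.0]
force: [0.9, 1.5, 0.3]
gripper_width: 58.2
grip_force: 12.0
```

```bash
python3 plan.py 420 320 100
```

```text
t 45.45 pos [646.1 157.   45.1] phi 53.3 F [0.9 1.5 0.3] w 58.2 g 12.0 q7 0.86
shift now-axes cm [27.87 -0.44 -5.49] | turn [ 0.02  0.   -0.  ] | shift after turn [27.87 -0.44 -5.49]
```

Emit:
send_rows(
  increments=[
    [[0,0,-0.3],[0,0,0],0.5],
    [[0,0,-0.6],[0,0,0],0.5],
    [[0,0,-1],[0,0,0],0.5],
    [[0,0,-1.5],[0,0,0],0.5],
    [[0,0,-1.5],[0,0,0],0.5],
    [[0,0,-1],[0,0,0],0.5],
    [[0,0,-0.5],[0,0,0],0.5],
    [[0,0,0],[0,0,0],0.5],
  ],
)

```text
clock: 46.45
position: [646.1, 156.9, 109.4]
eef_rot: [0.315, 0.949, 0.0, 0.0]
force: [0.4, -0.4, -1.8]
gripper_width: 58.1
grip_force: 12.0
```

```bash
python3 plan.py 420 320 109
python3 - <<'E'
from h import *
p=shot('scene','s2.png');cv2.imwrite('pics/s2.png',cv2.resize(p['image'][80:290,150:490],None,fx=2,fy=2)[:,:,::-1])
E
```

```text
t 46.45 pos [646.1 156.9 109.4] phi 53.3 F [ 0.4 -0.4 -1.8] w 58.1 g 12.0 q7 0.83
shift now-axes cm [27.88 -0.44  0.03] | turn [ 0.03  0.01 -0.  ] | shift after turn [27.88 -0.44  0.04]
```

View pics/s2.png

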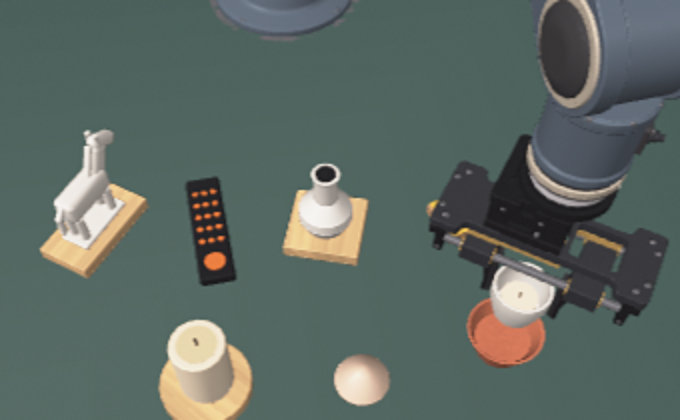

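The cup is lifted alone and the bowl is still on the table; all three ornaments stand upright on their plinths. Carrying the cup to the doily.

Emit:
send_rows(
  increments=[
    [[1,0,0],[0,0,0],0.5],
    [[2.2,-0.1,0],[0,0,0],0.5],
    [[3.4,-0.1,0],[0,0,0],0.5],
    [[3.8,-0.1,0],[0,0,0],0.5],
    [[3.8,-0.1,0],[0,0,0],0.5],
    [[3.8,0,0],[0,0,0],0.5],
    [[3.6,0,0],[0,0,0],0.5],
    [[3,0,0],[0,0,0],0.5],
    [[2,0,0],[0,0,0],0.5],
    [[1,0,0.5],[0,0,0],0.5],
  ],
)

```text
clock: 47.75
position: [420.0, 320.1, 104.0]
eef_rot: [0.313, 0.95, 0.0, -0.0]
force: [0.2, -0.2, -1.1]
gripper_width: 57.9
grip_force: 12.0
```

Emit:
send_rows(
  increments=[
    [[0.3,0,1.5],[0,0,0],0.5],
    [[0,0,1.8],[0,0,0],0.5],
    [[0,0,1.8],[0,0,0],0.5],
    [[0,0,1.2],[0,0,0],0.5],
    [[0,0,0.6],[0,0,0],0.5],
    [[0,0,0],[0,0,0],0.5],
    [[0,0,0],[0,0,0],0.5],
  ],
)

```text
clock: 48.62
position: [420.4, 320.6, 35.5]
eef_rot: [0.315, 0.949, 0.001, 0.0]
force: [-1.0, -0.5, -1.2]
gripper_width: 58.2
grip_force: 12.0
```

```bash
python3 plan.py 420 320 29.1
python3 - <<'E'
from fit import *
T=[];z=4+float(sensors.sense()['position'][2])-29.1
for c in('top','scene'):
    q=shot(c);u=proj(q,[420,320,20])[0].astype(int);roi=(u[0]-35,u[1]-35,70,70)
    i2=cv2.resize(q['image'][roi[1]:roi[1]+70,roi[0]:roi[0]+70],(280,280),interpolation=2)[:,:,::-1].copy()
    for n,zz,col in(('doily',0,(0,0,255)),('cup',z,(255,0,0))):
        cs,_=cv2.findContours(sil(q,n,420,320,0,zz,roi).astype(np.uint8),0,2);cv2.drawContours(i2,cs,-1,col,1)
    T.append(cv2.resize(i2,(400,400)))
cv2.imwrite('pics/c4.png',np.hstack(T))
E
```

```text
t 48.62 pos [420.4 320.6  35.5] phi 53.29 F [-1.  -0.5 -1.2] w 58.2 g 12.0 q7 0.43
shift now-axes cm [-0.   -0.07  0.64] | turn [ 0.06  0.01 -0.  ] | shift after turn [-0.   -0.07  0.64]
```

View pics/c4.png

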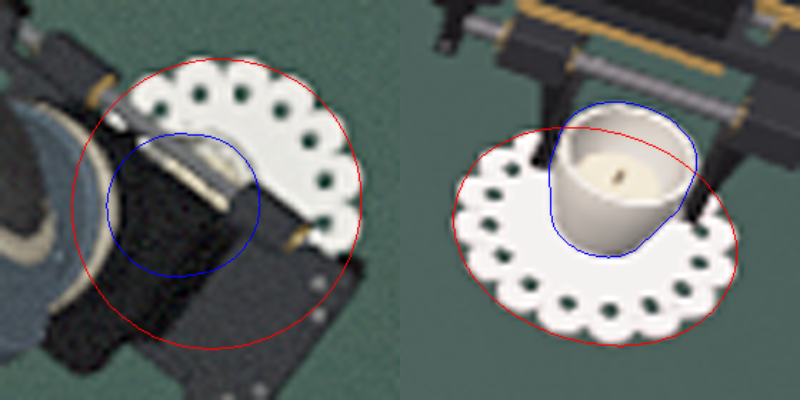

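The cup, at about (625,175) in the right view, hangs within 1–2 mm of the doily's centre. Lowering it.

Emit:
send_rows(
  increments=[
    [[0,0,0.3],[0,0,0],0.5],
    [[0,0,0.1],[0,0,0],0.5],
    [[0,0,0.1],[0,0,0],0.5],
    [[0,0,0.1],[0,0,0],0.5],
    [[0,0,0.05],[0,0,0],0.5],
    [[0,0,0],[0,0,0],0.5],
  ],
)

```text
clock: 49.48
position: [420.0, 320.4, 29.0]
eef_rot: [0.315, 0.949, 0.0, -0.0]
force: [-0.2, -1.0, 5.9]
gripper_width: 58.1
grip_force: 12.0
```

Emit:
send_rows(
  increments=[
    [[0,0,0],[0,0,0],0.8],
    [[0,0,0],[0,0,0],0.9],
    [[0,0,0],[0,0,0],1],
    [[0,0,-0.8],[0,0,0],1],
    [[0,0,-2],[0,0,0],1],
    [[0,0,-3],[0,0,0],1],
    [[0,0,-4],[0,0,0],1],
    [[0,0,-4],[0,0,0],1],
    [[0,0,-2],[0,0,0],1],
    [[0,0,0],[0,0,0],1],
  ],
)

```text
clock: 50.72
position: [420.8, 321.0, 188.4]
eef_rot: [0.315, 0.949, 0.002, 0.001]
force: [-0.7, 0.2, 0.0]
gripper_width: 86.9
grip_force: 0.0
```

Emit:
send_rows(
  increments=[
    [[1,2,0],[0,0,0],1],
    [[2,3,0],[0,0,0],1],
    [[2,3,0],[0,0,0],1],
    [[2,3,0],[0,0,0],1],
    [[2,3,0],[0,0,0],1],
    [[1,2,0],[0,0,0],1],
    [[0,0,0],[0,0,0],1],
  ],
)

```text
clock: 51.6
position: [433.8, 511.0, 183.9]
eef_rot: [0.313, 0.95, -0.001, -0.001]
force: [0.4, 0.5, -0.7]
gripper_width: 86.8
grip_force: 0.0
```

Run:
```python
from fit import *
pl=[('round_plinth',645.1,-160.3,0,0),('candle',645.1,-160.3,0,18),('square_plinth',463.9,-5.1,-.33,0),('vase',463.9,-5.1,0,18),('oblong_plinth',421.6,-279.3,-.64,0),('horse',421.6,-279.3,2.501,18),('doily',420,320,0,0),('cup',420,320,0,4),('bowl',646.5,157,0,0)]
q=shot('scene');roi=(150,90,340,220)
im=cv2.resize(q['image'][90:310,150:490],(1360,880),interpolation=2)[:,:,::-1].copy()
for n,x,y,a,z in pl:
    cs,_=cv2.findContours(sil(q,n,x,y,a,z,roi).astype(np.uint8),0,2);cv2.drawContours(im,cs,-1,(255,0,0) if z else (0,0,255),1)
cv2.imwrite('pics/end.png',cv2.resize(im,(800,518),interpolation=cv2.INTER_AREA))
print(sensors.sense()['position'],sensors.sense()['clock'])
```

```text
[434.37711458 509.11483394 184.35693209] 51.65
```

View pics/end.png

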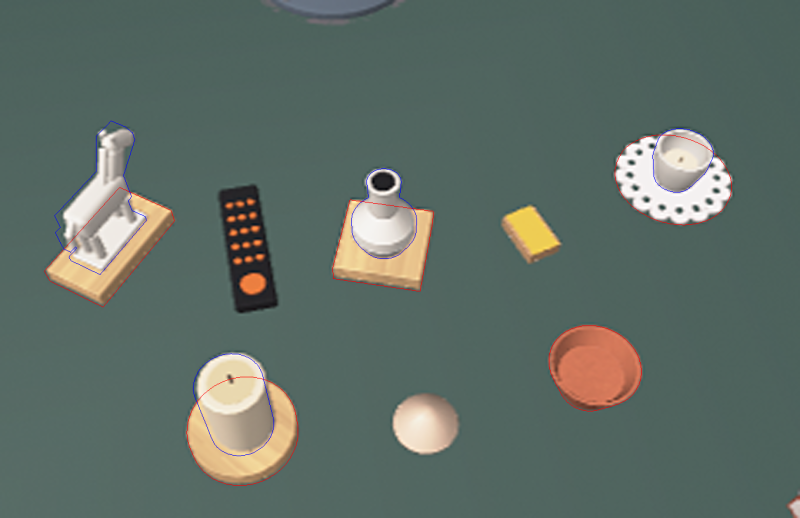

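Everything stands upright and within 2–4 mm of where it should be: the horse at (100,200), the vase at (383,215), the candle at (235,405), the cup at (683,160), and the bowl unmoved at (595,368). Handing in.

```bash
python3 -c "
from cell import ctrl
print(ctrl.job_done())"
```

```text
the job is handed in; nothing more can be done
None
```

The job is handed in at about 52 s: the candle is on the round plinth, the vase on the square one, the horse lengthways on the oblong one and the cup on the doily, all upright, released and within about 4 mm of centre by the camera check, with the bowl left where it was.

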